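# Make up two roller hub kits on their stands

### The arm

A 6-joint arm with a two-finger parallel gripper is mounted at the origin on the work surface. World frame = base frame: x ahead of the robot, y to its left, z up, the work surface at z = 0. Lengths are in m, angles in rad, forces in N, time in s.
With the tool pointing down it reaches from about 0.35 to 0.975 m from the base axis. Payload 7.1 kg.
Tool frame: the origin (TCP) lies midway between the tips of the shut fingers; the grasp point (between the pads) lies 19 mm behind it; z points along the fingers, y is the line along which they close (so a half turn about z gives the same grasp; the last joint's range is limited). The gripper opens to 88 mm and grips with 3 to 60 N. Pads are 20 mm wide; open, the fingers measure 115 mm over their backs; the gripper's body (75 mm by 178 mm) begins 61 mm behind the grasp point.
Start: joints at [1.209, 0.423, 1.63, -0, 1.089, -0.019], TCP at [0.21, 0.589, 0.223] pointing down, gripper open.
Joint ranges: [-3, 3], [-0.9, 2.11], [0.09, 2.58], [-1.31, 4.45], [0.11, 2.69], [-2.54, 2.54]. Speed limits (rad/s): [2.39, 2.39, 3.01, 3.14, 3.14, 3.14].

### API

Orientations are given as a unit quaternion [w, x, y, z].
In Python, from station import move_pose, movel, movej, command_gripper, wait, inverse_kinematics, read_camera, camera_info, MotionError, job_done, get_time, get_joint_pos, get_qvel, get_effort, get_tcp_pos, get_ee_rot, get_ft_force, get_ft_torque, get_grip_width, get_finger_force gives the robot as it stands. Calls block until the motion is done:
- move_pose(position, orientation): joint-space move of the TCP to a pose.
- movel(position, frame=None, v=0.15, until_force=None): straight line of the TCP; frame=None keeps the orientation; v is the mean speed in m/s. With until_force (N) it stops when the force on the tool has changed by that much, and returns True; else False.
- movej(angles): joint-space move.
- command_gripper(opening): opening from 0.0 (shut) to 1.0 (fully open); the grip force is fixed at half the most; returns when the fingers have stopped.
- wait(seconds).
- inverse_kinematics(position, orientation): joint angles nearest the present ones, or None.
- read_camera(name): name is "scene" or "top"; returns the picture (480x640x3 uint8, red, green, blue); there is no depth.
- camera_info(name): a dict with "intrinsics" (3x3 intrinsics, pixels), "T" (4x4, takes a point from camera to world coordinates). Camera axes: x right, y up, looking along -z (the intrinsics and any distortion apply to the point x, -y, -z); pixel columns grow to the right and rows downward; lengths in m; the calibration is good to about 2 mm. A picture is of the moment at which its call begins. camera_info takes no time and is no camera call.
A pose or a line that the arm cannot do raises MotionError and nothing moves.
- job_done(): hands the job in; it is judged then, once.
Readings, each from a call of its own:
- get_time(): time.
- get_joint_pos(): joint angles.
- get_qvel(): joint speeds.
- get_effort(): joint torques, N m.
- get_tcp_pos(): TCP position.
- get_ee_rot(): TCP orientation.
- get_ft_force(): force on the tool from outside, world axes, zero at the start.
- get_ft_torque(): the same for the moment, N m.
- get_grip_width(): opening from 0.0 (shut) to 1.0 (fully open).
- get_finger_force(): force on a finger pad.
Only numpy, scipy, OpenCV 4.12 (cv2) and the standard library are available. Lean on these libraries where they do the work, as an engineer would, in place of code of your own. Each camera call takes 0.05 s, during which the arm holds its last target. There are 200 camera calls.

### The job

Make up the two hub kits by threading the loose rings onto the upright posts. On the green stand put the dark steel ring at the bottom, then the brass bush, then the red buffer ring on top; on the yellow stand put the blue pulley at the bottom and the white collar on top. Every part must lie flat on the one below it, and do not knock over the amber oil bottle or the screw jar.

Things in the scene. Friction and masses are not known exactly. Their poses are not given: they have to be found in the camera images.
- steel_ring_center (a point): Dark grey steel ring, 68 mm outside diameter, 16 mm high. Its point is the centre of the part, half-way up, on the bore's axis, z up along that axis; it lies flat on the bench. Bore 28 mm, right through. Round, so any grip across the outside does.
- brass_bush_center (a point): Brass (yellow metal) bush, 46 mm outside diameter, 24 mm high. Its point is the centre of the part, half-way up, on the bore's axis, z up along that axis; it lies flat on the bench. Bore 28 mm, right through. Round, so any grip across the outside does.
- red_buffer_center (a point): Red plastic buffer ring, 56 mm outside diameter, 16 mm high. Its point is the centre of the part, half-way up, on the bore's axis, z up along that axis; it lies flat on the bench. Bore 28 mm, right through. Round, so any grip across the outside does.
- blue_pulley_center (a point): Blue painted pulley, 68 mm diameter over its two flanges, 26 mm high, with a groove 12 mm wide and 6 mm deep round its middle (a flange 7 mm high below and above it). Its point is the centre of the part, half-way up, on the bore's axis, z up along that axis; it lies flat on the bench. Bore 28 mm, right through. Round, so any grip across the outside does.
- white_collar_center (a point): White plastic collar, 44 mm outside diameter, 22 mm high. Its point is the centre of the part, half-way up, on the bore's axis, z up along that axis; it lies flat on the bench. Bore 28 mm, right through. Round, so any grip across the outside does.
- green_stand: Assembly stand with a green round foot, 100 mm diameter, 12 mm high. Fixed to the bench. Upright bright steel post in the middle, 20 mm diameter, its bevelled top 62 mm above the bench (50 mm above the foot). Origin on the bench, under the post's axis; z up.
- yellow_stand: Assembly stand with a yellow round foot, 100 mm diameter, 12 mm high. Fixed to the bench. Upright bright steel post in the middle, 20 mm diameter, its bevelled top 62 mm above the bench (50 mm above the foot). Origin on the bench, under the post's axis; z up.
- oil_bottle: Bystander: amber oil bottle with a black cap, 48 mm diameter, 115 mm tall, standing loose. Origin at the centre of its underside, z up.
- screw_jar: Bystander: clear screw jar with an orange cap, 54 mm diameter, 70 mm tall, standing loose. Origin at the centre of its underside, z up.
There are look-alikes about, which are no part of the job. Several things look just like the part that bears red_buffer_center: the one meant starts farthest from the robot's base. Several things look just like the part that bears blue_pulley_center: the one meant starts farthest to the robot's right.

How it is judged:
At the end, for the whole second after the job is handed in: Green post, from below: steel ring, brass bush, red buffer; yellow post: blue pulley, white collar. Each within 8 mm of the post's axis, within 3 mm of its height when flat in that order, level within 0.1 rad, below 0.02 m/s (horizontal distance between each of steel_ring_center, brass_bush_center, red_buffer_center and green_stand below 0.008 m and z of steel_ring_center in the frame of green_stand between 0.017 and 0.023 m and angle between each of steel_ring_center, brass_bush_center, red_buffer_center, blue_pulley_center, white_collar_center's own z axis and vertical below 0.1 rad and linear speed of each of steel_ring, brass_bush, red_buffer, blue_pulley, white_collar below 0.02 m/s and z of brass_bush_center in the frame of green_stand between 0.037 and 0.043 m and z of red_buffer_center in the frame of green_stand between 0.057 and 0.063 m and horizontal distance between each of blue_pulley_center, white_collar_center and yellow_stand below 0.008 m and z of blue_pulley_center in the frame of yellow_stand between 0.022 and 0.028 m and z of white_collar_center in the frame of yellow_stand between 0.046 and 0.052 m); the robot touches nothing.
It fails at once if the oil bottle is knocked over (tipped more than 0.5 rad) (angle between oil_bottle's own z axis and vertical above 0.5 rad).
It fails at once if the screw jar is knocked over (tipped more than 0.5 rad) (angle between screw_jar's own z axis and vertical above 0.5 rad).
It also fails if it takes over 131 s, if anything falls off the work surface, if the arm or the gripper's body presses on something with over 40 N, if the wrist force passes 120 N, or if a joint passes its speed limit or range.

## Working session

There is one attempt and no reset: what is moved stays moved. The work goes in short steps, each a Python script; the robot and the scene stay as the last script left them, time stands still between calls to the robot, and variables do not carry over. Pictures are saved under pics/ and viewed, at most 14 in all, crops included, and the job is handed in when it is done.

```bash
ls; mkdir -p pics
python3 - <<'E'
from station import *
import cv2
for n in ("scene","top"):
    cv2.imwrite(f"pics/{n}0.png",read_camera(n)[:,:,::-1]); c=camera_info(n); print(n,c)
print(get_time(),get_ee_rot(),get_grip_width())
E
```

```text
pics
scene {'intrinsics': array([[496.33578259,   0.        , 311.2241684 ],
       [  0.        , 496.33578259, 245.88793765],
       [  0.        ,   0.        ,   1.        ]]), 'T': array([[-0.51436087, -0.57080508,  0.64001129,  1.14493938],
       [ 0.85747249, -0.35379369,  0.37359195,  0.36844822],
       [ 0.01318377,  0.74095317,  0.67142728,  0.7351163 ],
       [ 0.        ,  0.        ,  0.        ,  1.        ]])}
top {'intrinsics': array([[514.57546826,   0.        , 316.56179832],
       [  0.        , 514.57546826, 237.03987321],
       [  0.        ,   0.        ,   1.        ]]), 'T': array([[-0.01781702,  0.99514341, -0.09680984,  0.3979325 ],
       [-0.99982922, -0.01820836, -0.00316029,  0.00386363],
       [-0.00490769,  0.096737  ,  0.99529788,  1.17010545],
       [ 0.        ,  0.        ,  0.        ,  1.        ]])}
0.1 [-1.38922000e-04  1.70543513e-01  9.85349906e-01 -6.73459086e-04] 0.9981324333135392
```

View pics/top0.png

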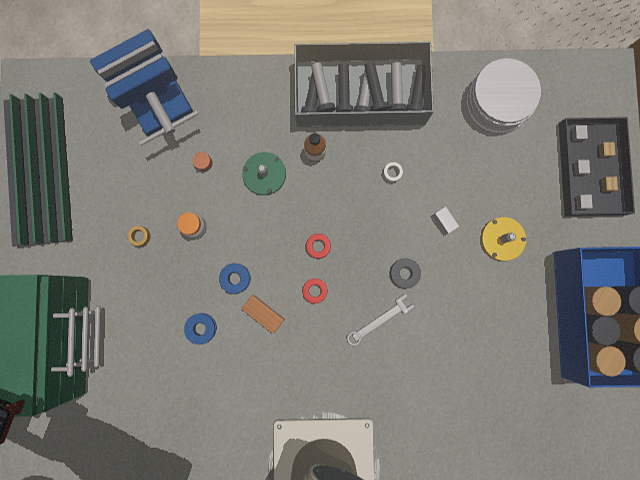

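View pics/scene0.png

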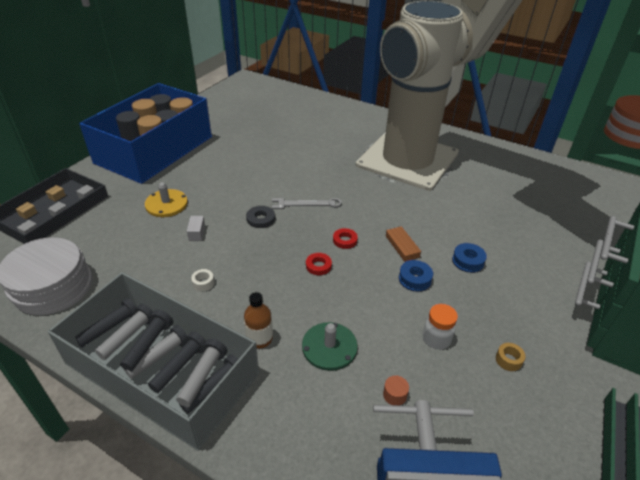

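The top view has +x up and +y left. The parts are steel (405,273), brass (138,237), white (393,172), green stand (264,173), yellow stand (504,239), bottle (315,147) and jar (190,224).

Look-alikes:
- **Red buffer:** the candidates are (318,246) and (315,291). The one meant is (318,246), which is higher in the picture and so farthest from the base. The piece at (202,161) is solid.
- **Blue pulley:** the candidates are (234,279) and (200,328). The one meant is (234,279), which is further to the robot's right.

I'll confirm both in one crop.

```bash
cat > h.py <<'E'
from station import *
import numpy as np, cv2
from scipy.spatial.transform import Rotation as R
def ray(n,uv,z):
    c=camera_info(n);K=c["intrinsics"];T=c["T"]
    d=T[:3,:3]@(np.linalg.inv(K)@[uv[0],uv[1],1]*[1,-1,-1]); o=T[:3,3]
    return (o+d*(z-o[2])/d[2])[:2]
def blob(img,seed,lo,hi,half=40):
    """hull centroid of the colour blob nearest the seed pixel"""
    m=cv2.inRange(cv2.cvtColor(img,cv2.COLOR_RGB2HSV),np.array(lo),np.array(hi))
    k=np.zeros_like(m);cv2.circle(k,seed,half,255,-1);m&=k
    m=cv2.morphologyEx(m,cv2.MORPH_OPEN,np.ones((2,2)))
    cs=cv2.findContours(m,cv2.RETR_EXTERNAL,cv2.CHAIN_APPROX_NONE)[0]
    h=cv2.convexHull(max(cs,key=cv2.contourArea)); M=cv2.moments(h)
    return (M["m10"]/M["m00"],M["m01"]/M["m00"]),cv2.boundingRect(h)
E
python3 - <<'E'
from h import *
im=read_camera("top")
cv2.imwrite("pics/crop.png",cv2.resize(im[130:350,110:430,::-1],None,fx=2.5,fy=2.5,interpolation=cv2.INTER_CUBIC))
hsv=cv2.cvtColor(im,cv2.COLOR_RGB2HSV)
S=dict(steel=((405,273),(0,0,30),(180,255,95),24,.008),brass=((138,237),(12,120,60),(30,255,255),20,.012),
 red=((318,246),(0,150,60),(180,255,255),22,.008),blue=((234,279),(100,120,40),(120,255,255),24,.013),
 white=((393,172),(0,0,185),(180,60,255),18,.011),green=((264,173),(60,70,30),(90,255,255),35,.006),
 yellow=((504,239),(20,130,80),(35,255,255),35,.006),bottle=((315,147),(0,100,20),(25,255,200),24,.0),jar=((190,224),(5,150,80),(20,255,255),24,.07))
for n,(s,lo,hi,h,z) in S.items():
    c,b=blob(im,s,lo,hi,h); p=ray("top",c,z); e=ray("top",(b[0]+b[2],c[1]),z)-ray("top",(b[0],c[1]),z)
    print(n,np.round(c,1),b,np.round(p,4),"width",round(np.hypot(*e),4))
E
```

```text
steel [394.5 278.1] (390, 267, 12, 22) [ 0.4149 -0.1661] width 0.027
brass [138.4 236.3] (129, 227, 20, 20) [0.5195 0.411 ] width 0.0454
red [312.5 254. ] (308, 249, 11, 10) [0.4726 0.0174] width 0.0249
blue [235.2 279. ] (220, 265, 31, 29) [0.4192 0.1918] width 0.0696
white [394. 172.] (385, 163, 19, 19) [ 0.657  -0.1724] width 0.0435
green [264.8 174.2] (244, 154, 43, 42) [0.6586 0.1242] width 0.099
yellow [504.5 239.5] (483, 218, 44, 44) [ 0.4977 -0.4186] width 0.0996
bottle [315.7 145.6] (306, 137, 21, 19) [0.7254 0.0057] width 0.0488
jar [189.5 224.2] (179, 214, 22, 21) [0.5377 0.2809] width 0.0475
```

View pics/crop.png

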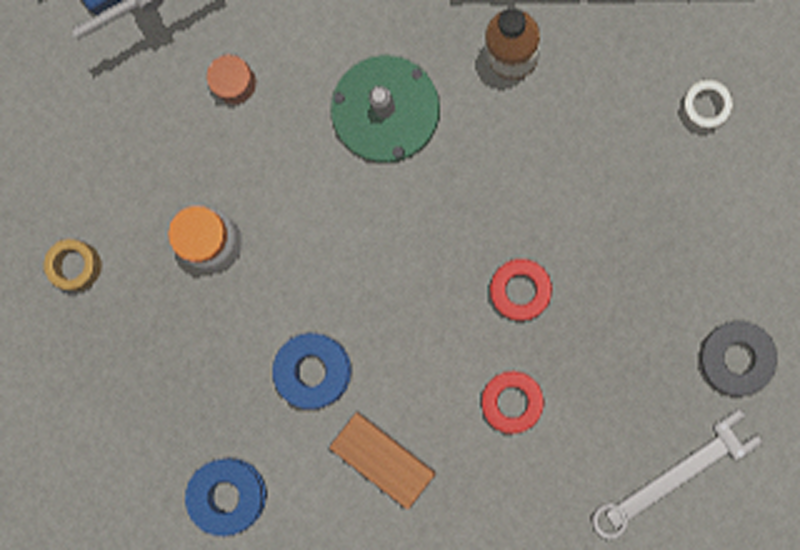

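The crop confirms it. The red target at crop (521,290) is the upper of two identical rings, and the blue target at crop (312,371) is the right one of two pulleys. The steel and red masks came out fragmentary, so I'll fix those.

Run:
```python
from h import *
im=read_camera("top"); hsv=cv2.cvtColor(im,cv2.COLOR_RGB2HSV)
for x in range(384,428,3): print(x,hsv[278,x],end=" ")
print()
for x in range(302,336,3): print(x,hsv[246,x],end=" ")
print()
for n,s,lo,hi,h,z in (("steel",(405,273),(0,0,0),(180,255,103),22,.008),("red",(318,246),(0,100,60),(10,255,255),22,.008),("red2",(318,246),(170,100,60),(180,255,255),22,.008)):
  try:
    c,b=blob(im,s,lo,hi,h); print(n,np.round(c,1),b,np.round(ray("top",c,z),4))
  except Exception as e: print(n,e)
```

```text
384 [ 17  17 137] 387 [ 23  15 140] 390 [19 23 87] 393 [ 30   2 104] 396 [150   2 107] 399 [150   5 105] 402 [ 35  12 123] 405 [ 30  14 147] 408 [24 17 77] 411 [  0   0 108] 414 [144  12 107] 417 [160   7 103] 420 [ 25  22 130] 423 [ 20  16 141] 426 [ 21  12 144] 
302 [ 21  13 139] 305 [85 32 87] 308 [  1 147 200] 311 [  0 149 216] 314 [ 30  13 135] 317 [ 23  16 145] 320 [ 23  15 135] 323 [ 70  16 145] 326 [  1 150 202] 329 [  2 142 215] 332 [ 38  14 143] 335 [ 19  14 146] 
steel [394.5 278.1] (390, 267, 12, 22) [ 0.4149 -0.1661]
red [318.9 246.4] (307, 235, 25, 24) [0.4895 0.0026]
red2 max() iterable argument is empty
```

```bash
cat >> h.py <<'E'
def quat(a):  # tool down, closing line at angle a from world y
    q=(R.from_euler("z",a)*R.from_quat([0,1,0,0])).as_quat(); return [q[3],*q[:3]]
def best(p,a):
    """of the two equal yaws, the one with the smaller wrist turn"""
    o=[(abs(j[5]-get_joint_pos()[5]),quat(b)) for b in (a,a+np.pi,a-np.pi) if (j:=inverse_kinematics(p,quat(b))) is not None]
    return min(o,key=lambda t:t[0])[1]
def pick(xy,a,H=.19,z=.004):
    p=[*xy,H]; move_pose(p,best(p,a)); 
    movel([*xy,.045],v=.25); print("touch",movel([*xy,z],v=.08,until_force=8))
    command_gripper(0.0); print("grip",get_grip_width()*88,get_finger_force(),get_time())
    movel([*xy,H],v=.25); print("held",get_grip_width()*88)
def place(xy,a,zb,H=.19,z=.004):
    p=[*xy,H]; move_pose(p,best(p,a))
    movel([*xy,.075+z],v=.25)
    hit=movel([*xy,zb+z+.0005],v=.06,until_force=12); t=get_tcp_pos()
    print("hit",hit,"z err",t[2]-zb-z,"F",get_ft_force())
    if t[2]-zb-z>.004: print("STUCK"); return False
    command_gripper(1.0); movel([*xy,H],v=.25); print("t",get_time()); return True
GREEN=(.6586,.1242); YELLOW=(.4977,-.4186)
E
python3 - <<'E'
from h import *
im=read_camera("top")
c,b=blob(im,(405,273),(0,0,60),(180,14,118),22); s=ray("top",c,.008); print(c,b,s)
if 28<=b[2]<=33 and 28<=b[3]<=33:
    pick(s,0); place(GREEN,np.pi/2,.012)
E
```

```text
(406.3878743608473, 273.91551010469925) (392, 259, 30, 31) [ 0.42386667 -0.1931657 ]
touch False
grip 66.69811937575795 29.75982680451125 4.9667
held 66.86808287984724
hit True z err 0.0003952303586405685 F [-1.20993002 -0.50343444  4.00180894]
t 10.325
```

Run:
```python
from h import *
pick((.4192,.1918),0); place(YELLOW,0,.012)
im=read_camera("top")
cv2.imwrite("pics/top1.png",im[:,:,::-1]); sc=read_camera("scene")
cv2.imwrite("pics/sc1.png",np.hstack([cv2.resize(sc[280:400,270:390,::-1],(400,400)),cv2.resize(im[130:220,220:310,::-1],(400,400))]))
```

```text
touch False
grip 67.64734551563801 30.00081596430391 13.4
held 68.17325041602328
hit True z err 0.00038011885835459447 F [0.10628744 0.29060342 4.15397812]
t 19.4833
```

View pics/sc1.png

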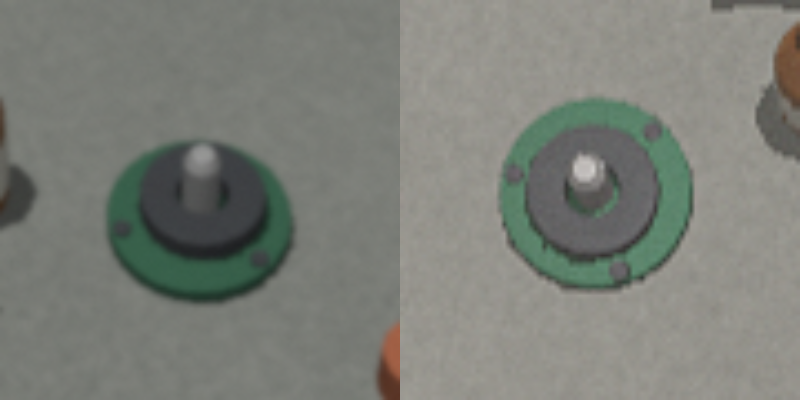

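View pics/top1.png

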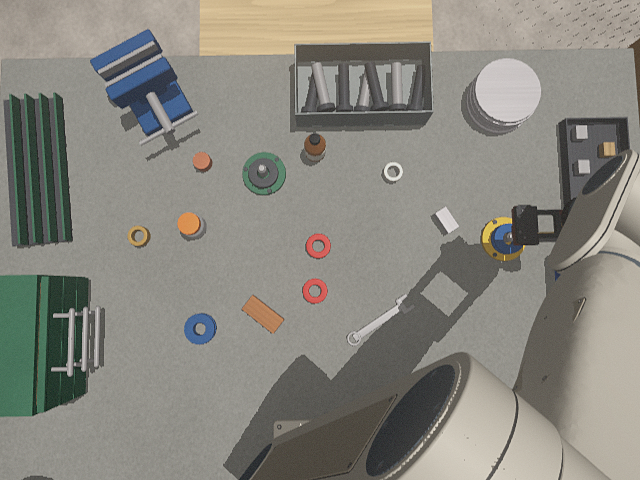

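The steel ring lies flat round the green post at (264,173). The pulley is on the yellow stand at (504,239), partly hidden by the arm. The remaining parts haven't moved, so I'll carry on.

Run:
```python
from h import *
ok=True
for xy,t,a,zb in (((.657,-.1724),YELLOW,0,.038),((.5195,.411),GREEN,np.pi/2,.028),((.4895,.0026),GREEN,np.pi/2,.052)):
    pick(xy,0)
    if not place(t,a,zb): break
move_pose([.4,.0,.35],quat(0))
im=read_camera("top");sc=read_camera("scene"); f=lambda i:cv2.resize(i[...,::-1],(400,300),interpolation=cv2.INTER_CUBIC)
cv2.imwrite("pics/fin.png",np.vstack([np.hstack([f(sc[285:375,270:390]),f(im[128:218,204:324])]),np.hstack([f(sc[150:240,106:226]),f(im[194:284,444:564])])]))
cv2.imwrite("pics/top2.png",im[...,::-1])
```

```text
touch False
grip 43.09604877466486 30.00008183531463 22.8667
held 43.38251928470181
hit True z err -5.103623304495916e-05 F [-1.00748497 -0.00817485  5.3773708 ]
t 27.675
touch False
grip 45.670850093673145 30.000377227552235 32.7167
held 45.824892902804116
hit True z err -1.8249929975011625e-06 F [-0.47821656 -0.92614106  5.64320141]
t 37.775
touch False
grip 54.47198749941606 30.00033287331462 41.0333
held 54.37939963332291
hit False z err 0.00022893460242360067 F [ 0.56398621 -0.26008849 -0.94330338]
t 45.675
```

View pics/fin.png

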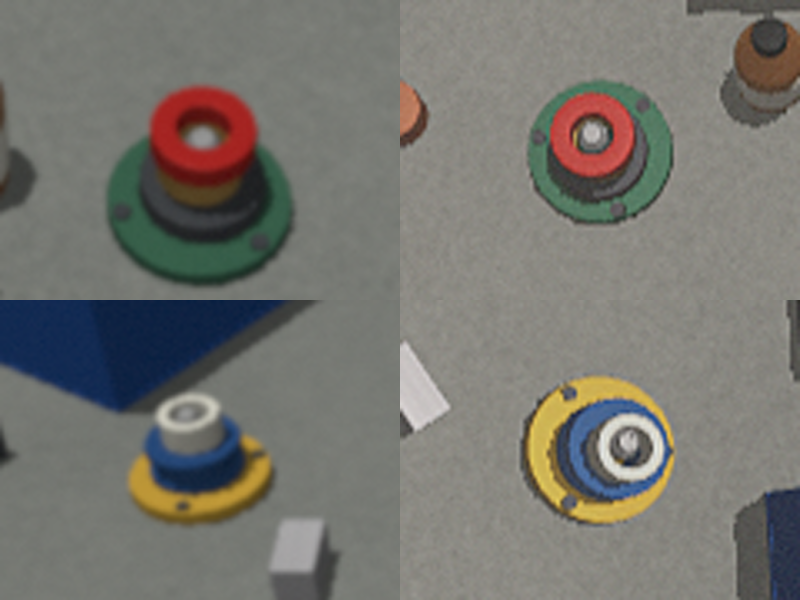

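Both stacks lie flat and centred in both views: steel, brass and red round the green post, blue and white round the yellow. The bottle is upright, and every part was released within 0.5 mm of its seated height.

```bash
python3 -c "
from station import *
wait(0.5);print(job_done(),get_time())"
```

```text
the job is handed in; nothing more can be done
the job is handed in; nothing more can be done
```

I threaded both hub kits in the order you asked and handed the job in at about 47 s of the 131 s allowed; both stacks looked flat and centred in the last pictures, but I saw no judging result.

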